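# Snug up the gearbox grease plug

## Task

The yellow grease plug on one of the two small gearboxes was left loose: turn it clockwise until it goes snug, which shows when the red ring round its port starts to creep round with it. Let the ring creep about 15 degrees along with the plug, then stop without forcing it further and let go. Leave the blue plug, which is already tight, and the computer mouse as they are.

Things in the scene. Friction and masses are not known exactly. Their poses are not given: they have to be found in the camera images.
- yellow_plug: Loose plug: yellow upright T-bar, 46 mm long (its x) x 14 wide (y) x 30 high, on a round hub 24 across, 10 high. Origin on the turning axis under the hub, 60 mm above the desk; the bar spans 10 to 40 mm above it. Turns in place, clockwise from above to tighten: 0.05 rising to 0.1 N m over an unknown 0.25 to 1.0 rad, then the taper bites at about 0.2 N m. Stays where left.
- yellow_ring (a joint): Red ring, 58 mm across, top level with the plug's origin, round the yellow plug on a fixed aluminium gearbox 90 x 80 mm. Angle in rad, clockwise from above: 0 at the start, its white mark then meeting the black tick on the gearbox. Still while the plug runs in; fingers cannot turn it; once the taper bites it turns with the plug.
- blue_tip (a point): Middle of one end of the blue plug's T-bar, 23 mm from that plug's axis, 85 mm above the desk. Same shape and size as the yellow plug, in a second, identical gearbox with its own red ring; already tight, not to be turned.
- mouse: Black computer mouse lying loose on the desk, 106 x 60 x 33 mm (x, y, z), origin at the centre of its underside. A bystander.

How it is judged:
At the end, for the whole second after the job is handed in: The yellow plug is snug, released and at rest: its red ring has been dragged clockwise between 0.10 and 0.65 rad (6 to 37 degrees); the end of the blue plug's bar is within 6 mm and the mouse within 20 mm of where it started (value of joint yellow_ring between 0.1 and 0.65 rad and not (velocity of joint yellow_ring above 0.05 rad/s) and linear speed of yellow_plug below 0.02 m/s and angular speed of yellow_plug below 0.1 rad/s and distance of blue_tip from where it was at the start of the episode below 0.006 m and distance of mouse from where it was at the start of the episode below 0.02 m); the robot touches nothing.
It fails at once if the yellow plug is forced: its ring is dragged more than 0.65 rad (value of joint yellow_ring above 0.65 rad).
It fails at once if the blue plug is turned (its bar end moves more than 6 mm) (distance of blue_tip from where it was at the start of the episode above 0.006 m).
It fails at once if the mouse is pushed more than 20 mm (distance of mouse from where it was at the start of the episode above 0.02 m).
It also fails if it takes over 42 s, if anything falls off the work surface, if the arm or the gripper's body presses on something with over 40 N, if the wrist force passes 120 N, or if a joint passes its speed limit or range.

## Robot

A 6-joint arm with a two-finger parallel gripper is mounted at the origin on the work surface. World frame = base frame: x ahead of the robot, y to its left, z up, the work surface at z = 0. Lengths are in m, angles in rad, forces in N, time in s.
With the tool pointing down it reaches from about 0.35 to 0.8 m from the base axis. Payload 7.3 kg.
Tool frame: the origin (TCP) lies between the finger pads; the fingertips stand 25 mm ahead of it and the grasp point (between the pads) lies 6 mm ahead of it (r.tip_extent is the distance from the TCP to the fingertips, in m); z points along the fingers, y is the direction in which the jaws open and shut (so a half turn about z gives the same grasp; the last joint's range is limited). The gripper opens to 85 mm and grips with 20 to 120 N. Pads are 22 mm wide; open, the fingers measure 114 mm over their backs; the gripper's body (76 mm by 85 mm) begins 54 mm behind the grasp point. The pads swing forward as they close: fully open they stand 13 mm farther back than shut.
Start: joints at [0.986, 0.342, 1.524, -0, 1.275, -0.146], TCP at [0.223, 0.475, 0.256] pointing down, gripper open.
Joint ranges: [-2.53, 2.53], [-0.77, 2.02], [0.04, 2.7], [-1, 4.14], [0.28, 2.66], [-3.11, 3.11]. Speed limits (rad/s): [2.57, 2.57, 3.14, 3.14, 3.14, 3.14].

## Interface

Orientations are given as a unit quaternion [x, y, z, w].
In Python, from workcell import r, command_gripper, optics gives the robot as it stands. The module is installed in compiled form; this text tells all that it offers. Calls block until the motion is done:
- r.reach(position, orientation): joint-space move of the TCP to a pose.
- r.move_straight(position, orientation=None, speed=0.15, max_force=None): straight line of the TCP; orientation=None keeps the orientation; speed is the mean speed in m/s. With max_force (N) it stops when the force on the tool has changed by that much, and returns True; else False.
- r.movej(angles): joint-space move.
- command_gripper(opening, force=None): finger opening in m; force is the grip in N (None keeps the last); returns when the fingers have stopped.
- r.hold(seconds).
- r.solve_ik(position, orientation): joint angles nearest the present ones, or None.
- r.read_state(): the state.
- optics.get_image(name): name is "side" or "top"; returns (picture, depth): 400x640x3 uint8, red, green, blue; 400x640 float32, m along the optical axis (not along the pixel's ray), 0 where there is no reading.
- optics.camera_model(name): a dict with "K" (3x3 intrinsics, pixels), "R" (3x3) and "t" (3): a world point X has camera coordinates R X + t. Camera axes: x right, y down, z forward; pixel columns grow to the right and rows downward; lengths in m; the calibration is good to about 2 mm. A picture is of the moment at which its call begins. camera_model takes no time and is no camera call.
A pose or a line that the arm cannot do raises r.PlanningError and nothing moves.
- r.finish_job(): hands the job in, once; it reports no verdict.
The state is a dict: "time_s": time; "joint_positions": joint angles; "dq": joint speeds; "tau": joint torques, N m; "eef_pos": TCP position; "eef_rot": TCP orientation; "contact_force": force on the tool from outside, world axes, zero at the start; "torque": the same for the moment, N m; "grip_width": finger opening in m.
Only numpy, scipy, OpenCV 4.12 (cv2) and the standard library are available. Lean on these libraries where they do the work, as an engineer would, in place of code of your own. Each camera call takes 0.05 s, during which the arm holds its last target.

## Working session

There is one attempt and no reset: what is moved stays moved. The work goes in short steps, each a Python script; the robot and the scene stay as the last script left them, time stands still between calls to the robot, and variables do not carry over. Pictures are saved under pics/ and viewed, and the job is handed in when it is done.

```bash
mkdir -p pics; python3 - <<'E'
from workcell import r,optics
import cv2,numpy as np
for n in("top","side"):
    p,d=optics.get_image(n); cv2.imwrite(f"pics/{n}0.png",p[...,::-1]); np.savez(f"{n}0.npz",p=p,d=d)
    m=optics.camera_model(n); print(n,m)
s=r.read_state(); print(s)
E
```

```text
top {'K': array([[427.58013313,   0.        , 314.84922135],
       [  0.        , 427.58013313, 201.2965408 ],
       [  0.        ,   0.        ,   1.        ]]), 'R': array([[-1.79017012e-02, -9.99839744e-01, -1.25879989e-04],
       [-9.93473320e-01,  1.78018979e-02, -1.12667012e-01],
       [ 1.12651198e-01, -1.89187278e-03, -9.93632794e-01]]), 't': array([0.11102179, 0.56905245, 0.99443053])}
side {'K': array([[433.45748797,   0.        , 318.15647078],
       [  0.        , 433.45748797, 198.79088086],
       [  0.        ,   0.        ,   1.        ]]), 'R': array([[ 0.91266198, -0.40871408,  0.00095049],
       [-0.25123906, -0.56285021, -0.78745068],
       [ 0.32237717,  0.7184375 , -0.61637693]]), 't': array([-0.46244119,  0.27230185,  0.83734486])}
{'time_s': 0.1, 'joint_positions': array([ 9.86007878e-01,  3.42633648e-01,  1.52494393e+00,  2.73893887e-05,
        1.27537286e+00, -1.45975624e-01]), 'dq': array([ 0.00158751, -0.00188877, -0.00328584, -0.00061647,  0.00203275,
       -0.00260578]), 'tau': array([ 1.59893425e-03, -4.34445906e+01, -2.46492487e+01, -1.28339325e-04,
        4.64369921e-03, -1.20579097e-05]), 'eef_pos': array([0.22283437, 0.47500429, 0.25569766]), 'eef_rot': array([ 2.17654154e-01,  9.76025721e-01, -6.29392699e-04, -2.54804946e-04]), 'contact_force': array([ 0.7406749 , -0.10648303, -0.14034919]), 'torque': array([ 0.02105957, -0.01693423,  0.00665556]), 'grip_width': 0.08543509676899369}
```

View pics/top0.png

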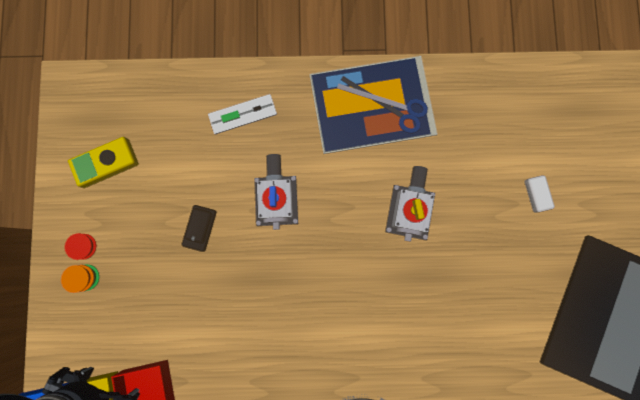

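View pics/side0.png

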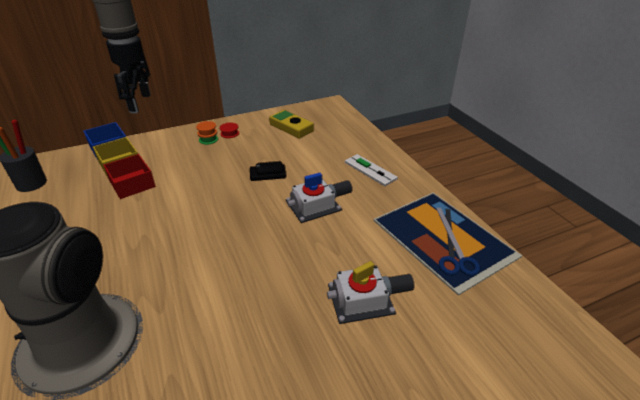

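Top view: the yellow plug is at about (417,209), the blue one at (273,196) and the mouse at (199,228). Side view: yellow is at (362,275). The next step is to localise the yellow plug and its ring.

```bash
cat > h.py <<'E'
import numpy as np,cv2
from workcell import r,optics,command_gripper
def ray(n,uv,z):
    m=optics.camera_model(n);K,R,t=m["K"],m["R"],m["t"]
    uv=np.atleast_2d(uv).astype(float)
    d=np.c_[uv,np.ones(len(uv))]@np.linalg.inv(K).T@R; c=-R.T@t
    return c+d*((z-c[2])/d[:,2])[:,None]
def cloud(n,p,d,mask):
    m=optics.camera_model(n);K,R,t=m["K"],m["R"],m["t"]
    v,u=np.nonzero(mask&(d>0)); z=d[v,u]
    X=(np.c_[u,v,np.ones(len(u))]@np.linalg.inv(K).T)*z[:,None]
    return (X-t)@R,np.c_[u,v]
def masks(p):
    h=cv2.cvtColor(p,cv2.COLOR_RGB2HSV).astype(int);H,S,V=h[...,0],h[...,1],h[...,2]
    return ((H>20)&(H<34)&(S>170)&(V>90)),(((H<6)|(H>174))&(S>180)&(V>90))
WIN={"top":(180,245,385,440),"side":(250,330,325,400)}
def win(n,m):
    a,b,c,e=WIN[n];o=np.zeros_like(m);o[a:b,c:e]=m[a:b,c:e];return o
E
python3 - <<'E'
from h import *
for n in("top","side"):
    f=np.load(n+"0.npz");p,d=f["p"],f["d"]
    Y,Rd=[win(n,m) for m in masks(p)]
    X,uv=cloud(n,p,d,Y); print(n,"yellow",len(X),X.min(0),X.max(0))
    T=X[X[:,2]>.094]
    if len(T)>5:
        c=T.mean(0);w,v=np.linalg.eigh(np.cov((T-c)[:,:2].T));print("top face",len(T),c,np.sqrt(12*w),np.degrees(np.arctan2(v[1,1],v[0,1])))
        print(cv2.minAreaRect(T[:,:2].astype(np.float32)*1000))
    Q,_=cloud(n,p,d,Rd);print("red n",len(Q),Q.mean(0),Q.min(0),Q.max(0))
    v,u=np.nonzero(Rd);P=ray(n,np.c_[u,v],.06);hull=cv2.convexHull(P[:,:2].astype(np.float32)*1000)
    print("ring ellipse",cv2.fitEllipse(hull),cv2.minEnclosingCircle(hull))
    a,b,c,e=WIN[n];s=p[a-10:b+10,c-10:e+10,::-1];cv2.imwrite(f"pics/{n}_z.png",cv2.resize(s,None,fx=6,fy=6,interpolation=cv2.INTER_CUBIC))
E
```

```text
top yellow 174 [ 0.52169073 -0.15112395  0.05713124] [ 0.564547   -0.11995928  0.1039099 ]
top face 125 [ 0.54307909 -0.13123138  0.0989565 ] [0.01404976 0.04405202] -170.58761111007783
((543.270263671875, -131.76913452148438), (43.77186584472656, 13.982783317565918), 9.495004653930664)
red n 187 [ 0.54190225 -0.12600785  0.05902588] [ 0.51748024 -0.15828467  0.05309258] [ 0.56947438 -0.10657261  0.06552689]
ring ellipse ((543.5062255859375, -132.09681701660156), (52.4532585144043, 53.15882110595703), 45.983768463134766) ((543.3541259765625, -132.0416259765625), 26.954225540161133)
side yellow 145 [ 0.52134221 -0.14709957  0.06535932] [ 0.56447512 -0.12803484  0.10227929]
top face 118 [ 0.54226339 -0.13710712  0.09937903] [0.01259977 0.04456197] -171.24518396795315
((542.6273193359375, -136.26051330566406), (43.50337219238281, 13.741805076599121), 9.70805835723877)
red n 233 [ 0.53846049 -0.14592443  0.05971436] [ 0.51584959 -0.16427895  0.05547945] [ 0.57012286 -0.11265363  0.06297939]
ring ellipse ((542.2329711914062, -137.15245056152344), (53.16752243041992, 54.272186279296875), 133.330078125) ((542.1923217773438, -137.56509399414062), 27.117895126342773)
```

```bash
python3 -c "
import cv2
a=cv2.imread('pics/top_z.png');b=cv2.imread('pics/side_z.png');print(a.shape,b.shape)
import numpy as np
h=500
cv2.imwrite('pics/z.png',np.hstack([cv2.resize(x,(390,h)) for x in(a,b)]))"
```

```text
(510, 450, 3) (600, 570, 3)
```

View pics/z.png

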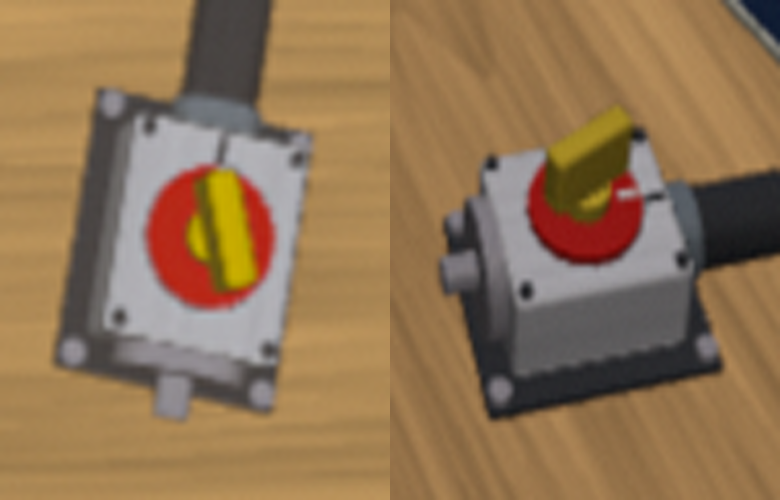

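```bash
cat >> h.py <<'E'
def quat(thy): # tool down, tool y at heading thy (deg)
    a=np.radians((thy+90)/2); return np.array([np.cos(a),np.sin(a),0,0])
E
python3 - <<'E'
from h import *
for th in(99.6,-80.4,20,-160):
  for z in(.2,.1): print(th,z,r.solve_ik([.5428,-.1345,z],quat(th)))
print(r.tip_extent)
E
```

```text
99.6 0.2 [-3.79945417e-01  4.53454278e-01  1.51369760e+00 -4.44089210e-16
  1.17444077e+00 -2.11829335e+00]
99.6 0.1 [-3.79945417e-01  5.71292387e-01  1.62594513e+00 -4.44089210e-16
  9.44355139e-01 -2.11829335e+00]
-80.4 0.2 [-3.79945417e-01  4.53454278e-01  1.51369760e+00 -4.44089210e-16
  1.17444077e+00  1.02329930e+00]
-80.4 0.1 [-3.79945417e-01  5.71292387e-01  1.62594513e+00 -4.44089210e-16
  9.44355139e-01  1.02329930e+00]
20 0.2 [-3.79945417e-01  4.53454278e-01  1.51369760e+00 -4.44089210e-16
  1.17444077e+00 -7.29011267e-01]
20 0.1 [-3.79945417e-01  5.71292387e-01  1.62594513e+00 -4.44089210e-16
  9.44355139e-01 -7.29011267e-01]
-160 0.2 [-3.79945417e-01  4.53454278e-01  1.51369760e+00 -4.44089210e-16
  1.17444077e+00  2.41258139e+00]
-160 0.1 [-3.79945417e-01  5.71292387e-01  1.62594513e+00 -4.44089210e-16
  9.44355139e-01  2.41258139e+00]
0.025
```

```bash
python3 - <<'E'
from h import *
q=quat(99.6)
r.reach([.5428,-.1345,.19],q)
command_gripper(.05)
s=r.read_state();print(s["time_s"],s["eef_pos"],s["grip_width"],s["contact_force"],s["torque"])
print(r.move_straight([.5428,-.1345,.101],q,speed=.06,max_force=8))
command_gripper(.026)
s=r.read_state();print(s["time_s"],s["eef_pos"],s["grip_width"],s["contact_force"],s["torque"])
ims=[]
for n in("top","side"):
    p,d=optics.get_image(n);a,b,c,e=WIN[n];ims.append(cv2.resize(p[a-30:b+15,c-15:e+15,::-1],(400,500),interpolation=cv2.INTER_CUBIC))
cv2.imwrite("pics/g1.png",np.hstack(ims))
E
```

```text
3.0 [ 0.54283829 -0.1344031   0.19003289] 0.05008240508117091 [-0.57438585  0.55820896  0.21115552] [-0.01010456  0.00405776 -0.02764532]
False
4.9917 [ 0.54283011 -0.13450343  0.10107489] 0.026182725645572093 [-0.62431653  0.83433399  0.00796949] [0.02660682 0.01933296 0.02606331]
```

View pics/g1.png

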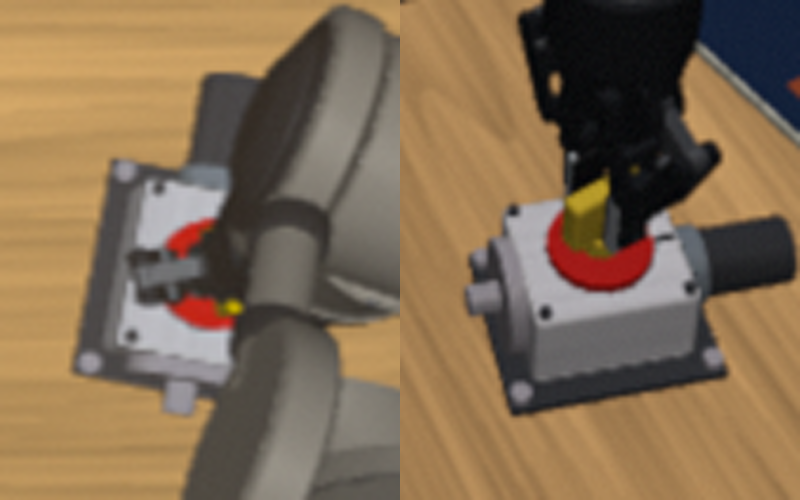

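The bar sits between the fingers in the side view, at about (590,215) in the crop, and no contact force has built up. I'll close in small steps and use the lateral force to centre the gripper.

```bash
python3 - <<'E'
from h import *
ay=np.array([-np.sin(np.radians(9.6)),np.cos(np.radians(9.6))])
for w in(.022,.019,.017,.0155,.0145):
    command_gripper(w,20);s=r.read_state();f=s["contact_force"]
    print(round(s["time_s"],2),w,s["grip_width"],f.round(2),"lat",(f[:2]@ay).round(2),s["torque"].round(3),s["eef_pos"].round(4))
    if abs(f[:2]@ay)>5: break
E
```

```text
5.31 0.022 0.022223641276767146 [ 0.04 -0.25 -0.63] lat -0.26 [ 0.028 -0.018 -0.035] [ 0.5428 -0.1345  0.101 ]
5.53 0.019 0.01881485214348873 [-0.08  0.65  0.02] lat 0.65 [ 0.023  0.01  -0.002] [ 0.5428 -0.1345  0.101 ]
5.74 0.017 0.017401240263563388 [-0.89 -0.11  1.01] lat 0.04 [-0.033  0.026  0.024] [ 0.5428 -0.1345  0.101 ]
5.96 0.0155 0.015225065632825122 [-0.28  3.13  0.72] lat 3.14 [ 0.534  0.115 -0.034] [ 0.5427 -0.1341  0.101 ]
6.17 0.0145 0.014496312806089989 [-1.51  5.17  2.59] lat 5.35 [ 0.851  0.078 -0.032] [ 0.5426 -0.1337  0.101 ]
```

```bash
python3 - <<'E'
from h import *
ay=np.array([-np.sin(np.radians(9.6)),np.cos(np.radians(9.6))])
q=quat(99.6)
r.move_straight([.5428-.0002,-.1345+.0012,.101],q,speed=.02)
command_gripper(.010,40)
r.hold(.2);s=r.read_state();f=s["contact_force"]
print(round(s["time_s"],2),s["grip_width"],f.round(2),"lat",(f[:2]@ay).round(2),s["torque"].round(3),s["eef_pos"].round(4),s["joint_positions"].round(4))
E
```

```text
6.84 0.013280328941514635 [-1.39  2.    4.08] lat 2.21 [ 0.499  0.098 -0.053] [ 0.5426 -0.1332  0.1011] [-3.7800e-01  5.6900e-01  1.6264e+00  1.0000e-04  9.4610e-01 -2.1164e+00]
```

```bash
cat >> h.py <<'E'
C={"side":np.array([.5424,-.1372]),"top":np.array([.5434,-.132])}
def mark(n,p):
    h=cv2.cvtColor(p,cv2.COLOR_RGB2HSV).astype(int)
    v,u=np.mgrid[200:340,300:420] if n=="side" else np.mgrid[170:250,380:450]
    v=v.ravel();u=u.ravel()
    P=ray(n,np.c_[u,v],.06)[:,:2]-C[n];R=np.hypot(*P.T)
    hh=h[v,u];k=(R>.015)&(R<.0255)&(hh[:,1]<150)&(hh[:,2]>120)
    w=(150-hh[k,1]).astype(float)
    if k.sum()<2: return k.sum(),None
    m=(P[k]*w[:,None]).sum(0)/w.sum(); return k.sum(),np.degrees(np.arctan2(m[1],m[0])).round(1)
def crop(n,p): 
    a,b,c,e=WIN[n];return cv2.resize(p[a-15:b+5,c-10:e+10,::-1],(400,420),interpolation=cv2.INTER_CUBIC)
def step(dq):
    j=np.array(r.read_state()["joint_positions"])
    return j
E
python3 - <<'E'
from h import *
for n in C: print(n,mark(n,np.load(n+"0.npz")["p"]))
j0=np.array(r.read_state()["joint_positions"]);np.save("j0.npy",j0);ims=[]
for k in range(4):
    if k:
        j=j0.copy();j[5]+=.07*k;r.movej(j)
    s=r.read_state();p,_=optics.get_image("side")
    print(round(s["time_s"],2),(s["joint_positions"]-j0)[5].round(3),s["contact_force"].round(1),s["torque"].round(3),s["tau"][5].round(3),mark("side",p))
cv2.imwrite("pics/g2.png",crop("side",p))
E
```

```text
side (np.int64(10), np.float64(-6.1))
top (np.int64(0), None)
6.84 0.0 [-1.4  2.   4.1] [ 0.499  0.098 -0.053] -0.043 (np.int64(10), np.float64(-6.0))
7.14 0.068 [-0.4  1.9  2.7] [ 0.528  0.142 -0.009] 0.213 (np.int64(10), np.float64(-6.0))
7.44 0.137 [-0.4  2.9  2.8] [ 0.674  0.136 -0.071] 0.203 (np.int64(10), np.float64(-6.0))
7.74 0.207 [-0.3  3.9  2.7] [ 0.702  0.095 -0.006] 0.203 (np.int64(10), np.float64(-5.7))
```

View pics/g2.png

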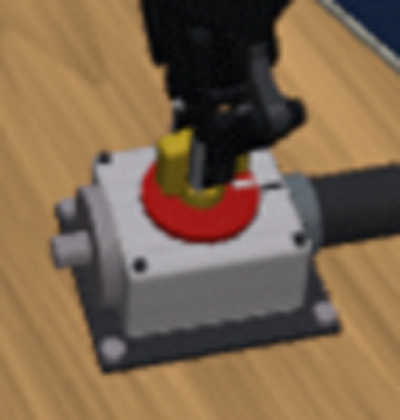

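The white mark is clearly visible at about (245,183) in the crop and still meets the black tick; the measured mark angle is -6.0°. I'll keep turning with an automatic stop.

```bash
cat > turn.py <<'E'
from h import *
import sys
j0=np.load("j0.npy");lim=float(sys.argv[1]);stop=float(sys.argv[2]);st=float(sys.argv[3])
a=(r.read_state()["joint_positions"]-j0)[5]
while a+st<=lim:
    a+=st;j=j0.copy();j[5]+=a;r.movej(j)
    s=r.read_state();p,_=optics.get_image("side");n,m=mark("side",p)
    print(round(s["time_s"],2),(s["joint_positions"]-j0)[5].round(3),s["contact_force"].round(1),s["torque"].round(3),s["tau"][5].round(3),n,m)
    if m is None or n<6 or -6-m>stop: break
cv2.imwrite("pics/"+sys.argv[4],crop("side",p))
E
python3 turn.py .62 5 .05 g3.png
```

```text
8.04 0.255 [-0.6  5.   3.3] [0.838 0.131 0.014] 0.12 10 -5.9
8.34 0.306 [-1.2  4.7  3.4] [ 0.881  0.163 -0.007] 0.085 10 -6.1
8.64 0.356 [-0.7  5.4  4. ] [0.927 0.123 0.006] 0.085 10 -5.9
8.94 0.406 [-0.2  5.3  3.2] [ 0.958  0.123 -0.056] 0.087 10 -5.8
9.24 0.456 [-0.5  5.3  3.7] [ 0.986  0.095 -0.023] 0.089 9 -5.9
9.54 0.506 [-0.4  5.2  3.1] [ 1.014  0.152 -0.053] 0.091 6 -7.1
9.84 0.556 [-0.6  5.7  3.4] [1.037 0.041 0.027] 0.093 4 -5.6
```

View pics/g3.png

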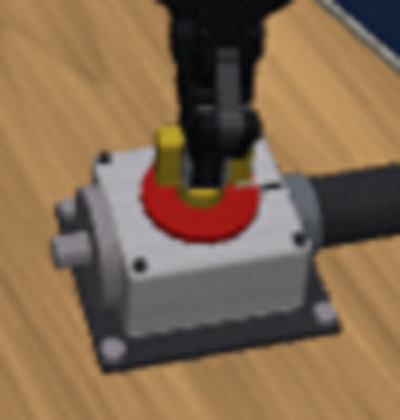

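The mark still meets the tick at about (262,187), but the bar is starting to hide it. The wrist motor torque now tracks the plug cleanly at 0.085 to 0.093 N m, so the bite should show as a jump towards 0.2. I'll use that as the stop.

```bash
cat > turn2.py <<'E'
from h import *
import sys
j0=np.load("j0.npy");lim=float(sys.argv[1]);ts=float(sys.argv[2]);st=float(sys.argv[3])
a=(r.read_state()["joint_positions"]-j0)[5]
while a+st<=lim:
    a+=st;j=j0.copy();j[5]+=a;r.movej(j)
    s=r.read_state();p,_=optics.get_image("side");n,m=mark("side",p)
    print(round(s["time_s"],2),(s["joint_positions"]-j0)[5].round(3),s["contact_force"].round(1),s["torque"].round(3),s["tau"][5].round(3),n,m)
    if s["tau"][5]>ts: break
p,_=optics.get_image("side");cv2.imwrite("pics/"+sys.argv[4],crop("side",p))
E
python3 turn2.py .85 .13 .03 g4.png
```

```text
10.14 0.584 [-1.1  5.   4. ] [ 1.094  0.078 -0.002] 0.044 1 None
10.44 0.614 [-0.5  5.6  4.6] [1.103 0.095 0.003] 0.049 0 None
10.74 0.644 [-0.1  5.9  3.9] [ 1.119  0.07  -0.028] 0.051 0 None
11.04 0.674 [-0.3  6.3  2.5] [ 1.104  0.036 -0.025] 0.052 0 None
11.34 0.704 [-0.5  7.3  3.8] [1.186 0.024 0.026] 0.053 0 None
11.64 0.734 [-0.4  6.1  3.4] [1.168 0.077 0.003] 0.054 0 None
11.94 0.764 [-0.1  6.3  3.4] [ 1.13  -0.01  -0.007] 0.055 0 None
12.24 0.794 [0.2 7.1 3.6] [1.203 0.061 0.023] 0.057 0 None
12.54 0.824 [0.3 6.9 3.2] [1.174 0.009 0.014] 0.058 0 None
```

View pics/g4.png

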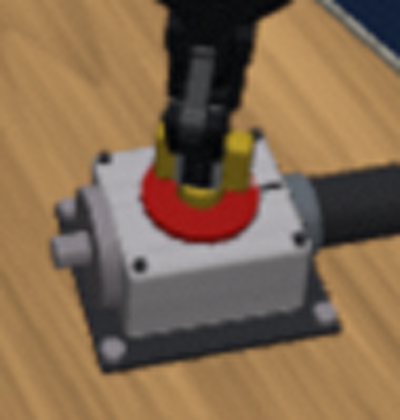

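```bash
python3 - <<'E'
from h import *
p0=np.load("side0.npz")["p"];p,_=optics.get_image("side")
f=lambda p:cv2.resize(p[262:302,340:390,::-1],(400,320),interpolation=cv2.INTER_NEAREST)
cv2.imwrite("pics/g5.png",np.hstack([f(p0),f(p)]))
t,_=optics.get_image("top");cv2.imwrite("pics/g5t.png",cv2.resize(t[170:250,370:470,::-1],(600,480)))
E
```

```text
(no output)
```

View pics/g5.png

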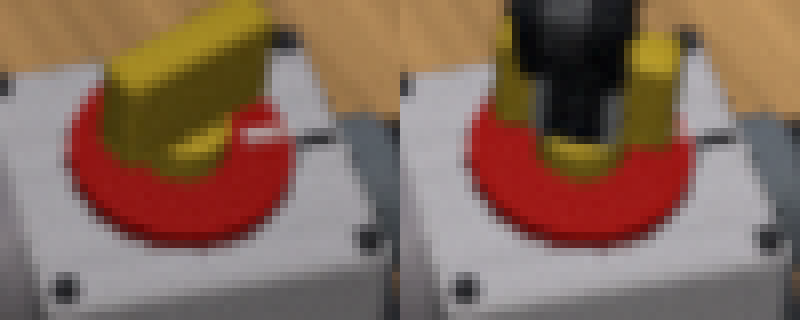

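View pics/g5t.png

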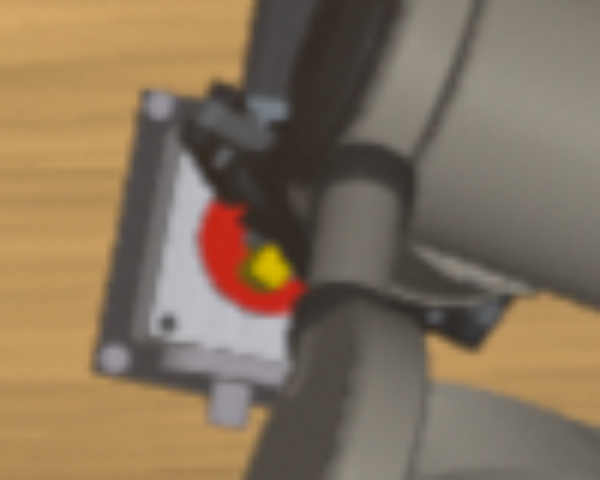

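The zoom shows a pinkish pixel at about (682,130), just right of the bar and level with the tick. That suggests the mark has hardly moved, if at all. I'll measure saturation around the outer part of the ring and continue in small steps.

```bash
cat >> h.py <<'E'
def prof(p,r0=.0225,r1=.0275):
    m=optics.camera_model("side");K,R,t=m["K"],m["R"],m["t"]
    g=cv2.cvtColor(p,cv2.COLOR_RGB2BGR).astype(np.float32)
    out=[]
    for a in range(10,-61,-5):
        c=[]
        for rr in np.linspace(r0,r1,4):
            X=np.r_[C["side"]+rr*np.array([np.cos(np.radians(a)),np.sin(np.radians(a))]),.06]
            x=K@(R@X+t);u=(x[:2]/x[2]).astype(np.float32)
            b=cv2.getRectSubPix(g,(1,1),(float(u[0]),float(u[1])))[0,0] if False else cv2.remap(g,np.array([[u[0]]]),np.array([[u[1]]]),cv2.INTER_LINEAR)[0,0]
            c.append(b[0]) # blue channel: white high; red & yellow low
        out.append(int(max(c)))
    return out
E
cat > turn3.py <<'E'
from h import *
import sys
j0=np.load("j0.npy");lim=float(sys.argv[1]);ts=float(sys.argv[2]);st=float(sys.argv[3])
print("hd",list(range(10,-61,-5)));print("initial",prof(np.load("side0.npz")["p"]))
p,_=optics.get_image("side");print("now",prof(p))
a=(r.read_state()["joint_positions"]-j0)[5]
while a+st<=lim:
    a+=st;j=j0.copy();j[5]+=a;r.movej(j)
    s=r.read_state();p,_=optics.get_image("side")
    print(round(s["time_s"],2),(s["joint_positions"]-j0)[5].round(3),s["contact_force"].round(1),s["torque"].round(3),s["tau"][5].round(3),prof(p))
    if s["tau"][5]>ts: break
f=lambda p:cv2.resize(p[262:302,340:390,::-1],(400,320),interpolation=cv2.INTER_NEAREST)
cv2.imwrite("pics/"+sys.argv[4],f(p))
E
python3 turn3.py 1.01 .075 .03 g6.png
```

```text
hd [10, 5, 0, -5, -10, -15, -20, -25, -30, -35, -40, -45, -50, -55, -60]
initial [38, 42, 90, 143, 107, 61, 43, 53, 56, 65, 65, 54, 50, 47, 41]
now [21, 38, 66, 97, 104, 69, 49, 59, 62, 72, 71, 60, 56, 53, 47]
13.04 0.852 [-0.3  6.7  2.7] [ 1.238  0.01  -0.022] 0.055 [21, 31, 63, 98, 105, 69, 50, 58, 63, 73, 71, 61, 56, 53, 48]
13.34 0.882 [0.  6.8 3.4] [1.19  0.009 0.038] 0.06 [19, 31, 62, 97, 106, 69, 49, 59, 63, 73, 72, 61, 57, 54, 47]
13.64 0.912 [-0.7  6.5  3.2] [ 1.32  -0.007  0.036] 0.134 [19, 28, 57, 104, 123, 78, 52, 73, 72, 74, 71, 61, 56, 52, 48]
```

View pics/g6.png

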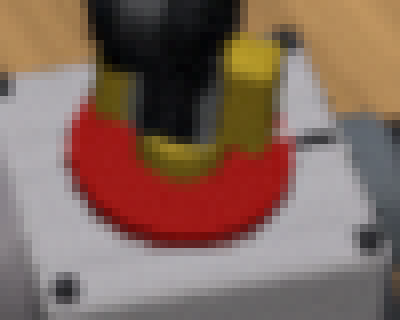

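The torque jumped from 0.060 to 0.134 at 0.912 rad, and the white mark's profile began to shift at the same time, so the taper is biting. I'll turn about 0.24 rad more while watching the mark.

```bash
python3 turn3.py 1.155 .3 .04 g7.png
```

```text
hd [10, 5, 0, -5, -10, -15, -20, -25, -30, -35, -40, -45, -50, -55, -60]
initial [38, 42, 90, 143, 107, 61, 43, 53, 56, 65, 65, 54, 50, 47, 41]
now [19, 30, 57, 105, 123, 78, 52, 74, 71, 74, 72, 62, 56, 53, 46]
13.99 0.95 [-0.3  6.9  3. ] [ 1.273 -0.008  0.05 ] 0.111 [19, 31, 48, 102, 141, 99, 60, 74, 72, 73, 72, 73, 68, 51, 36]
14.29 0.99 [-0.2  7.   3.4] [ 1.291 -0.052  0.129] 0.115 [20, 29, 43, 80, 119, 108, 73, 75, 84, 80, 73, 61, 55, 49, 37]
14.59 1.03 [0.2 6.9 3.4] [ 1.277 -0.051 -0.006] 0.115 [19, 29, 43, 71, 121, 149, 103, 78, 81, 80, 69, 58, 54, 48, 37]
14.89 1.07 [0.  7.2 3.1] [ 1.303 -0.056  0.016] 0.115 [20, 35, 47, 61, 91, 116, 101, 85, 85, 82, 73, 54, 49, 52, 46]
15.19 1.11 [0.4 6.8 2.9] [ 1.295 -0.112 -0.039] 0.115 [20, 34, 46, 59, 78, 101, 123, 104, 86, 81, 72, 54, 48, 51, 49]
15.49 1.15 [1.  7.7 3.1] [ 1.355 -0.121  0.049] 0.115 [20, 34, 46, 51, 58, 89, 151, 116, 85, 85, 76, 55, 49, 52, 47]
```

View pics/g7.png

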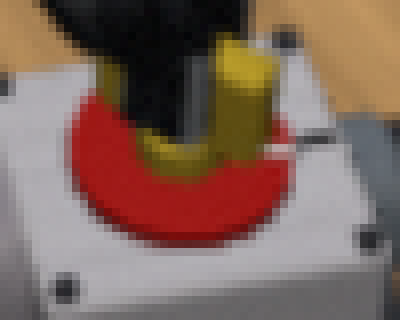

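The mark's peak has moved from about -6° to -21°, so the ring has crept about 15°. I'll release, retreat and check.

```bash
python3 - <<'E'
from h import *
command_gripper(.045)
s=r.read_state();e=s["eef_pos"];q=s["eef_rot"]
r.move_straight([e[0],e[1],.23],q,speed=.1)
j=np.array(r.read_state()["joint_positions"]);j[0]-=.8;r.movej(j)
s=r.read_state();print(s["time_s"],s["eef_pos"],s["contact_force"],s["grip_width"])
p,_=optics.get_image("side");t,_=optics.get_image("top")
print(prof(p),mark("side",p),mark("top",t))
t0=np.load("top0.npz")["p"];p0=np.load("side0.npz")["p"]
f=lambda t:cv2.resize(t[180:240,380:440,::-1],(390,390),interpolation=cv2.INTER_CUBIC)
cv2.imwrite("pics/g8.png",np.hstack([f(t),cv2.resize(p[257:307,335:395,::-1],(400,390),interpolation=cv2.INTER_CUBIC)]))
for n,a,b,sl in(("top",t0,t,np.s_[150:260,170:310]),("side",p0,p,np.s_[150:225,240:345])):
    d=np.abs(a[sl].astype(int)-b[sl]).max(2);print(n,"blue/mouse diff max",d.max(),(d>40).sum())
E
```

```text
18.9917 [ 0.28287168 -0.48150915  0.22929342] [ 0.27965136 -0.19414535  0.4581769 ] 0.044937148921753566
[83, 82, 81, 80, 79, 80, 79, 78, 77, 77, 77, 76, 75, 75, 76] (np.int64(0), None) (np.int64(9), np.float64(-27.5))
top blue/mouse diff max 6 0
side blue/mouse diff max 146 2387
```

View pics/g8.png

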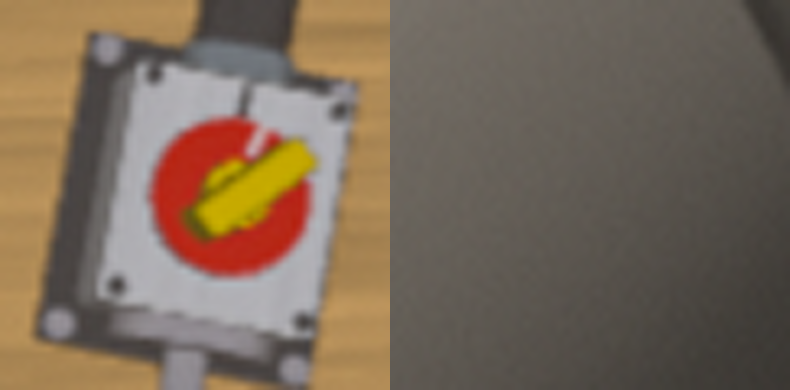

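The arm hides the side view, but the top view is clear. The mark at (258,140) is about 18° clockwise of the tick at (244,100), and the blue plug and mouse area hasn't changed. I'm handing in.

```bash
python3 - <<'E'
from h import *
r.finish_job()
E
```

```text
the job is handed in; nothing more can be done
```

The yellow plug is snug and released, and I handed the job in at about 19 s of the 42 s allowed. I turned it clockwise about 0.90 rad until the taper bit, then about 0.25 rad more, and moved the arm clear.

- **The bite:** wrist torque roughly doubled and the ring's white mark began to move at the same point.
- **Ring creep:** the side camera gave about 15° before release. The top camera gave about 18° after it, read from the mark against the tick. Both are within the 6 to 37° limits. I didn't recheck from the side afterwards because the parked arm blocked that view.
- **Blue plug and mouse:** both look unchanged in the top view, comparing pictures from before and after. Contact force was about zero once the arm was clear.
- **Disagreements:** the two cameras differed by about 5 mm on the plug's position, so I centred the gripper by feel while closing. The wrist torque readings changed with step size, so I only compared readings from equal steps.

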